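# Put the setting masters away

### The job

Put the setting masters away after use: stack the three steel rings on the post of the stand, the largest at the bottom, the middle one on it and the smallest on top, lowering each one gently. Press the round latch button on top of the grey gauge case so that its handleless drawer springs out, lay the steel step block flat in the drawer, right way up, and leave the drawer open. Do not disturb the jar and the V-block.

Things in the scene. Friction and masses are not known exactly. Their poses are not given: they have to be found in the camera images.
- ring_large: Largest plain steel setting ring, lying flat: outer diameter 66 mm, bore 30 mm, height 20 mm, about 420 g. Origin at the centre of its underside, z up along its axis.
- ring_medium: Middle plain steel setting ring, lying flat: outer diameter 52 mm, bore 30 mm, height 20 mm, about 220 g. Origin at the centre of its underside, z up along its axis.
- ring_small: Smallest plain steel setting ring, lying flat: outer diameter 40 mm, bore 30 mm, height 20 mm, about 90 g. Origin at the centre of its underside, z up along its axis.
- step_block: Steel step block lying flat, 60 mm long (its x) and 24 mm wide (its y), about 180 g; three steps each 20 mm long: 10 mm high at -x, 22 mm in the middle, 16 mm at +x. Origin at the centre of its underside, z up.
- stand: Fixed stand: aluminium foot 84 mm across, 12 mm high, with a steel post of 18 mm diameter on its centre, reaching 90 mm above the table (straight to 78 mm, then tapering to 8 mm at the tip). Origin at the centre of the foot's underside, on the table; z up. Stacked rings' undersides rest 12, 32 and 52 mm above the table.
- latch_top (a point): Centre of the top of the black push button (32 mm across, top 76 mm above the table) on the fixed grey case (170 deep in x, 130 wide in y, 60 mm high). It goes down 6 mm (4 N at the bottom) and springs back; 4 mm down frees the drawer. It is on the case's middle line, 75 mm behind its front face. Axes are the case's: -x points out of the front, the way the drawer opens, z up.
- drawer (a joint): Opening of the case's white-fronted drawer in m: 0 shut (held by the latch), 0.09 fully out. When freed, a spring pushes it out to 0.09 within about a second and holds it there with about 2 N. It slides along the case's -x just above the table; its front then reaches 173 mm in front of the button's centre.
- drawer_in (a point): Middle of the drawer's usable floor, 10 mm above the table; moves with the drawer: 122 mm in front of the button's centre along the case's -x when out, 32 mm (hidden in the case) when shut. Axes as the case: -x out of the front. When out, the open space around it is 86 (x) by 100 mm (y); black side walls reach 36 mm, the white front panel 57 mm above the table.
- jar: Bystander: small amber glass jar with black cap, 44 mm across, 70 mm high. Origin at the centre of its underside.
- v_block: Bystander: dark steel V-block, 50 x 60 mm, 38 mm high. Origin at the centre of its underside.

How it is judged:
By the outcome, as a careful person would: the job done as asked, in the order asked, and still so for the second after the job is handed in, with the robot touching nothing.
It also fails if it takes over 125 s, if anything falls off the work surface, if the arm or the gripper's body presses on something with over 40 N, if the wrist force passes 120 N, or if a joint passes its speed limit or range.

### The arm

A 6-joint arm with a two-finger parallel gripper is mounted at the origin on the work surface. World frame = base frame: x ahead of the robot, y to its left, z up, the work surface at z = 0. Lengths are in mm, angles in rad, forces in N, time in s.
With the tool pointing down it reaches from about 325 to 850 mm from the base axis. Payload 4.4 kg.
Tool frame: the origin (TCP) lies on the centre line of the jaws, within the pads' length; the fingertips stand 25 mm ahead of it and the grasp point (between the pads) lies 6 mm ahead of it; z points along the fingers, y is the line along which they close (so a half turn about z gives the same grasp; the last joint's range is limited). The gripper opens to 94 mm and grips with 3 to 60 N. Pads are 16 mm wide; open, the fingers measure 119 mm over their backs; the gripper's body (75 mm by 177 mm) begins 78 mm behind the grasp point.
Start: joints at [1.044, 0.207, 1.542, -0, 1.393, -0.15], TCP at [211.579, 534.66, 230.447] pointing down, gripper open.
Joint ranges: [-2.73, 2.73], [-0.86, 2.22], [0.23, 2.46], [-1.11, 4.25], [0.08, 2.63], [-2.82, 2.82]. Speed limits (rad/s): [2.79, 2.79, 3.14, 3.14, 3.14, 3.14].

### API

Orientations are given as a unit quaternion [w, x, y, z].
In Python, from station import bot gives the robot as it stands.
- The arm moves only by the tool shift_gripper, called after "Request:" by a JSON object that holds its "api" and its "payload". Schema: {"type":"object","properties":{"ticks":{"type":"array","items":{"type":"array","items":{"type":"number"},"minItems":5,"maxItems":5},"minItems":1,"maxItems":10},"grip_force":{"type":"number"},"only":{"type":"string"},"quiet":{"type":"boolean"},"lines":{"type":"string"}},"required":["ticks"],"additionalProperties":false}. ticks is a list of rows, 1 to 10 of them, each of 5 numbers: dx, dy, dz in mm, then a turn about the tool's z in rad, then the finger opening in mm; each row is the pose to reach, as a shift and turn from the pose commanded when the call began, along the tool's axes at that moment; what a row does not reach only later rows make up. A row lasts 1/8 s, in which the tool goes at most 62.5 mm and 0.188 rad, less where a joint would pass 70% of its speed; a pose out of reach is approached as far as the arm can. The fingers move at their own pace and stop on an object; grip_force is the grip in N (left out, the last holds). Time passes only in rows, so rows that do not move let the fingers close. The tool returns the time, the measured TCP pose, the force, the opening and the grip force at its end. only (a regular expression) keeps the lines of the reply that match it, lines (a string "A,B") keeps lines A to B, and quiet returns only ok. Input that does not fit is refused with a message, and nothing moves.
- bot.get_state(): the state, without advancing time (a new reading comes with each control period).
- bot.camera(name): name is "scene" or "top" or "wrist"; returns a dict with "img" (400x640x3 uint8, blue, green, red), "fx", "fy", "cx", "cy" (pixels), "k1" (the pictures are not rectified: a ray, as slopes to the right and down, at radius r is drawn at 1 + k1 r^2 times it, then the intrinsics apply), "cam_to_world" (4x4, takes a point from camera to world coordinates). Camera axes: x right, y down, z forward; pixel columns grow to the right and rows downward; lengths in mm; the calibration is good to about 2 mm. A picture is of the moment at which its call begins. There is no depth.
- bot.close_job(): hands the job in; it is judged then, once.
The state is a dict: "time_s": time; "joints": joint angles; "dq": joint speeds; "tau": joint torques, N m; "tcp_pos": TCP position; "ee_rot": TCP orientation; "contact_force": force on the tool from outside, world axes, zero at the start; "moment": the same for the moment, N m; "finger_gap": finger opening in mm; "finger_force": force on a finger pad.
Only numpy, scipy, OpenCV 4.12 (cv2) and the standard library are available. Lean on these libraries where they do the work, as an engineer would, in place of code of your own. Each camera call takes 0.05 s, during which the arm holds its last target. There are 200 camera calls.

## Working session

There is one attempt and no reset: what is moved stays moved. The work goes in short steps, Python scripts to look and compute and a tool call to move; the robot and the scene stay as the last step left them, time stands still between calls to the robot, and variables do not carry over. Pictures are saved under pics/ and viewed, at most 16 in all, crops included, and the job is handed in when it is done.

```bash
ls; mkdir -p pics
```

Run:
```python
from station import bot
import cv2
print(bot.get_state())
for n in("scene","top","wrist"):
    c=bot.camera(n); cv2.imwrite(f"pics/{n}0.png",c["img"]); print(n,c["fx"],c["fy"],c["cx"],c["cy"],c["k1"],c["cam_to_world"].tolist() if hasattr(c["cam_to_world"],'tolist') else c["cam_to_world"])
```

```text
pics
station.py
{'time_s': 0.0, 'joints': array([ 1.04348093e+00,  2.07387628e-01,  1.54297742e+00, -1.91232415e-06,
        1.39347385e+00, -1.50487412e-01]), 'dq': array([-0.00042031,  0.0017926 , -0.00023246, -0.00011089,  0.00043238,
        0.00019617]), 'tau': array([ 5.53042992e-04, -3.70873761e+01, -2.81422412e+01,  7.00850459e-02,
        3.59391491e-02, -1.51403528e-04]), 'tcp_pos': array([211.20262719, 533.99119925, 229.29799678]), 'ee_rot': array([-3.72497006e-04,  1.87300906e-01,  9.82301944e-01, -1.05955564e-03]), 'contact_force': array([-0.22163104, -0.38033198,  0.37961792]), 'moment': array([ 0.02554537, -0.01070941,  0.02314024]), 'finger_force': 0.0, 'finger_gap': 93.87217689369115}
scene 399.5389320574999 399.5389320574999 316.01722905914426 203.12740889917467 0.02200364429620281 [[0.5670545139197788, 0.7060528602012082, -0.4241916275044764, 947.436935423513], [0.8236348641242965, -0.4806412165627653, 0.30101433776485864, -276.092107282133], [0.00864805424096008, -0.5200705524664497, -0.8540795230042032, 796.4735265920496], [0.0, 0.0, 0.0, 1.0]]
top 444.03897486027415 444.03897486027415 320.3358199191769 198.13224622131324 -0.11111754587148849 [[-0.025302616573286415, -0.9901398408775658, 0.13777834772377512, 438.5369127354772], [-0.9996701663714793, 0.02445467199655336, -0.007843945713714842, -1.1660553812938181], [0.004397278859017914, -0.1379313761422296, -0.9904320266500608, 1075.153424706869], [0.0, 0.0, 0.0, 1.0]]
wrist 304.42170991230705 304.42170991230705 316.2640925470593 203.98170462182625 -0.009570424648453191 [[0.3690488803015428, 0.8971120045115332, 0.24288469550277353, 140.90368520613606], [0.9294065549572412, -0.35551252520707116, -0.09906714906265816, 562.8572953736373], [-0.002525777244502567, 0.26229924853531145, -0.9649832768846934, 383.4548020912386], [0.0, 0.0, 0.0, 1.0]]
```

View pics/top0.png

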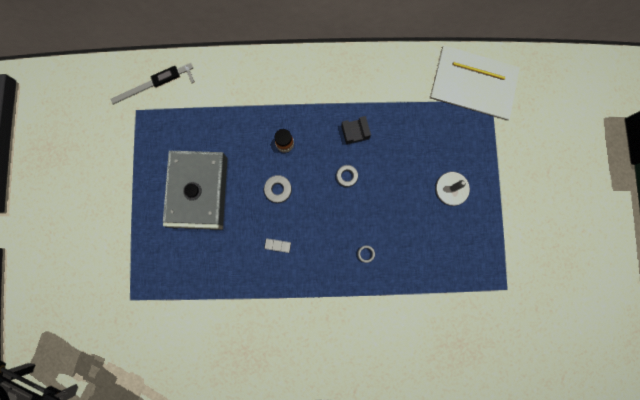

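View pics/scene0.png

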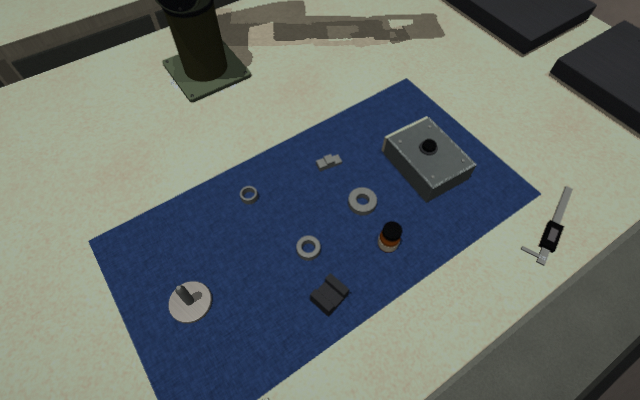

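Create h.py:
```python
from station import bot
import cv2, numpy as np
def cam(n,save=None):
    c=bot.camera(n); c["T"]=np.array(c["cam_to_world"])
    if save: cv2.imwrite(f"pics/{save}.png",c["img"])
    return c
def rays(c,px):
    px=np.asarray(px,float).reshape(-1,1,2)
    K=np.array([[c["fx"],0,c["cx"]],[0,c["fy"],c["cy"]],[0,0,1]])
    u=cv2.undistortPoints(px,K,np.array([c["k1"],0,0,0,0.]),None).reshape(-1,2)
    return c["T"][:3,3],np.c_[u,np.ones(len(u))]@c["T"][:3,:3].T
def plane(c,px,z):
    o,d=rays(c,px); return (o+d*((z-o[2])/d[:,2])[:,None])[:,:2]
def proj(c,P):
    q=(np.atleast_2d(P)-c["T"][:3,3])@c["T"][:3,:3]; u=q[:,:2]/q[:,2:]
    u=u*(1+c["k1"]*(u**2).sum(1))[:,None]; return u*[c["fx"],c["fy"]]+[c["cx"],c["cy"]]
def tri(c1,p1,c2,p2):
    o,d=rays(c1,[p1]);o2,d2=rays(c2,[p2]); s=np.linalg.lstsq(np.c_[d[0],-d2[0]],o2-o,rcond=None)[0]
    a=o+d[0]*s[0];b=o2+d2[0]*s[1]; return (a+b)/2,np.linalg.norm(a-b)
def blobs(c,amin=60,amax=1e5):
    hsv=cv2.cvtColor(c["img"],cv2.COLOR_BGR2HSV)
    blue=cv2.inRange(hsv,(95,90,30),(130,255,255))
    big=max(cv2.findContours(blue,0,2)[0],key=cv2.contourArea)
    m=np.zeros_like(blue); cv2.drawContours(m,[cv2.convexHull(big)],-1,255,-1)
    m=cv2.erode(m,np.ones((5,5)))&~blue
    m=cv2.morphologyEx(m,cv2.MORPH_OPEN,np.ones((2,2)))
    return [k for k in cv2.findContours(m,cv2.RETR_EXTERNAL,2)[0] if amin<cv2.contourArea(k)<amax],m
```

Run:
```python
from h import *
t=cam("top");s=cam("scene")
bt,_=blobs(t);bs,_=blobs(s)
def ce(k):
    x,y,w,h=cv2.boundingRect(k); return (x+w/2-.5,y+h/2-.5)
C=[(ce(k),cv2.contourArea(k)) for k in bs]
for k in bt:
    p=ce(k); r=[(tri(t,p,s,q),q,a) for q,a in C]; r.sort(key=lambda v:v[0][1])
    print(np.round(p),cv2.contourArea(k),*[(np.round(v[0][0]),round(v[0][1],1),np.round(v[1]),v[2]) for v in r[:2]])
for n,c in(("t",t),("s",s)): pass
a=cv2.resize(t["img"][140:270,160:290],None,fx=4,fy=4,interpolation=2)
cv2.imwrite("pics/a.png",a)
```

```text
[366. 254.] 236.0 (array([ 449., -115.,    5.]), np.float64(3.2), array([250., 196.]), 243.0) (array([ 504.,  -80., -203.]), np.float64(160.3), array([309., 248.]), 469.0)
[278. 246.] 271.5 (array([475.,  97.,   2.]), np.float64(2.9), array([330., 163.]), 262.5) (array([  498.,   167., -1058.]), np.float64(51.0), array([330., 295.]), 842.5)
[278. 190.] 597.0 (array([612.,  94.,   6.]), np.float64(2.7), array([363., 202.]), 619.5) (array([574.,  55., 151.]), np.float64(57.0), array([330., 163.]), 262.5)
[453. 189.] 916.5 (array([ 603., -339.,   -0.]), np.float64(1.4), array([190., 303.]), 1398.5) (array([ 587., -209.,  275.]), np.float64(100.3), array([250., 196.]), 243.0)
[348. 176.] 370.5 (array([640., -77.,   6.]), np.float64(4.0), array([309., 248.]), 469.0) (array([ 690.,  -73., -189.]), np.float64(48.4), array([330., 295.]), 842.5)
[195. 190.] 4549.5 (array([613., 296.,  18.]), np.float64(4.6), array([430., 160.]), 4580.5) (array([ 641.,  323., -343.]), np.float64(148.2), array([390., 238.]), 531.0)
[285. 142.] 336.0 (array([726.,  75.,  29.]), np.float64(4.6), array([390., 238.]), 531.0) (array([681.,  47., 149.]), np.float64(40.0), array([363., 202.]), 619.5)
[357. 130.] 531.0 (array([ 753., -102.,   18.]), np.float64(5.1), array([330., 295.]), 842.5) (array([665., -65., 329.]), np.float64(20.4), array([330., 163.]), 262.5)
```

View pics/a.png

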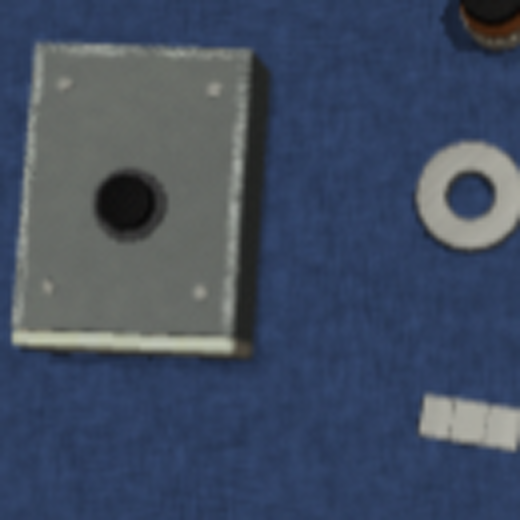

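Add to h.py:
```python
from scipy.spatial.transform import Rotation as R
def tool():
    s=bot.get_state(); q=s["ee_rot"]; return s["tcp_pos"],R.from_quat([q[1],q[2],q[3],q[0]]).as_matrix()
def go(*t):
    p,r=tool(); d=r.T@(np.array(t)-p); print("shift",np.round(d,1),"dist",round(np.linalg.norm(d)))
```

```bash
python3 -c "
from h import *
go(612,94,190)"
```

Request:
{"api": "shift_gripper", "payload": {"ticks": [[-30,-15,3,0,94],[-80,-40,6,0,94],[-534,-262,40,0,94],[-534,-262,40,0,94],[-534,-262,40,0,94],[-534,-262,40,0,94],[-534,-262,40,0,94],[-534,-262,40,0,94],[-534,-262,40,0,94],[-534,-262,40,0,94]]}}

```text
time_s: 1.5
tcp_pos: [608.5, 97.7, 190.7]
ee_rot: [0.0, 0.187, 0.982, 0.0]
contact_force: [0.1, 0.7, 0.1]
finger_gap: 93.9
finger_force: 0.0
```

Request:
{"api": "shift_gripper", "payload": {"ticks": [[-50,-25,4,0,94],[-50,-25,4,0,94],[-50,-25,4,0,94]]}}

```text
time_s: 1.88
tcp_pos: [644.0, 58.1, 186.3]
ee_rot: [-0.001, 0.187, 0.982, 0.0]
contact_force: [0.0, -0.5, -0.1]
finger_gap: 94.0
finger_force: 0.0
```

Run:
```python
from h import *
print(tool()[0]); c=cam("wrist","w1")
```

```text
[643.98940841  58.05204462 186.33191698]
```

View pics/w1.png

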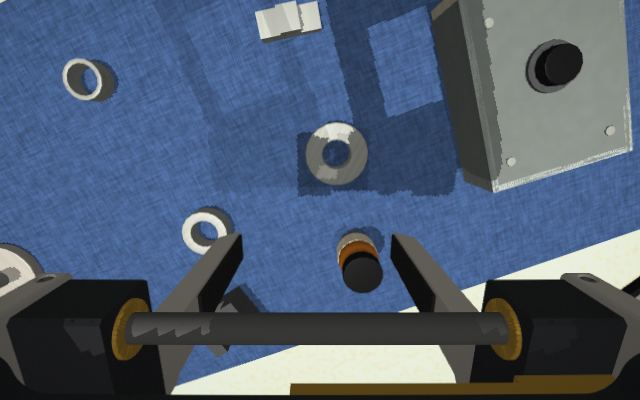

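Add to h.py:
```python
def ring(c,guess,rad=33,z=10):
    "silhouette centre (mid height) of the non-blue blob at the guess, and plane point at z"
    hsv=cv2.cvtColor(c["img"],cv2.COLOR_BGR2HSV)
    m=~cv2.inRange(hsv,(95,80,25),(130,255,255))
    g=proj(c,[[*guess,z]])[0]
    roi=np.zeros_like(m); rp=1.45*np.linalg.norm(proj(c,[[guess[0]+rad,guess[1],z]])[0]-g); cv2.circle(roi,tuple(int(v) for v in g),int(rp),255,-1)
    m=cv2.morphologyEx(m&roi,cv2.MORPH_OPEN,np.ones((3,3)) if c["fx"]<310 else np.ones((2,2)))
    k=max(cv2.findContours(m,0,2)[0],key=cv2.contourArea); h=cv2.convexHull(k); M=cv2.moments(h)
    p=(M["m10"]/M["m00"],M["m01"]/M["m00"]); return p,plane(c,[p],z)[0],cv2.minAreaRect(h)
```

Run:
```python
from h import *
W=cam("wrist");T=cam("top");S=cam("scene")
for n,g,r in(("L",(612,94),33),("M",(640,-77),26),("S",(449,-115),20),("B",(475,97),30)):
    o=[ring(c,g,r) for c in(W,T,S)]
    print(n,*[(np.round(a[0],1),np.round(a[1],1)) for a in o],"tri WT",*tri(W,o[0][0],T,o[1][0]),"WS",*tri(W,o[0][0],S,o[2][0]))
```

```text
L (array([335.7, 153.5]), array([612. ,  94.2])) (array([278.2, 192.3]), array([603.6,  92.3])) (array([363. , 201.9]), array([615.1,  92.7])) tri WT [618.01386867  97.34225279 -65.09885694] 6.273452639050357 WS [612.8218415   94.60852583   5.27865904] 0.8610508757842454
M (array([207.8, 234.2]), array([644.2, -76.2])) (array([347.6, 176.4]), array([638.6, -77.6])) (array([308.9, 248.3]), array([642.2, -76.2])) tri WT [642.04578518 -77.69216515   6.74729407] 5.50278198910269 WS [643.32332838 -76.09907856  11.21676671] 1.5491625094530173
S (array([87.3, 79.8]), array([ 448.6, -114.9])) (array([366.7, 254.5]), array([ 448. , -116.9])) (array([249.5, 195.4]), array([ 452.4, -114.9])) tri WT [ 447.72388605 -116.99907245    6.96195995] 0.7704186409994808 WS [ 449.69586238 -114.85006953    8.6208442 ] 3.215187261605854
B (array([287.6,  20.4]), array([474.8,  96.1])) (array([277., 246.]), array([473.8,  96.9])) (array([331.4, 160.4]), array([476.5, 102.3])) tri WT [473.93551502  96.6405658    7.57178778] 0.9658162848356225 WS [479.43019031  97.12570211  18.64894005] 4.742504237436166
```

```bash
python3 -c "
from h import *
go(612,94,110)"
```

```text
shift [42.4 20.7 77.3] dist 91
```

Request:
{"api": "shift_gripper", "payload": {"ticks": [[20,10,30,0,94],[42,21,77,0,94],[42,21,77,0,94],[42,21,77,0,94]]}}

```text
time_s: 2.58
tcp_pos: [614.7, 92.9, 111.7]
ee_rot: [0.002, 0.187, 0.982, 0.0]
contact_force: [0.3, -0.2, -0.4]
finger_gap: 94.0
finger_force: 0.0
```

Run:
```python
from h import *
W=cam("wrist","w2")
for z in(10,20): p,q,_=ring(W,(612,94),33,z); print(p,q)
go(*q,27); go(*q,60)
```

```text
(315.4012010091319, 207.73556479408734) [612.03571706  93.60637633]
(315.4012010091319, 207.73556479408734) [609.36134171  94.6940057 ]
shift [ 7.1 -0.5 85.6] dist 86
shift [ 6.9 -0.4 52.6] dist 53
```

View pics/w2.png

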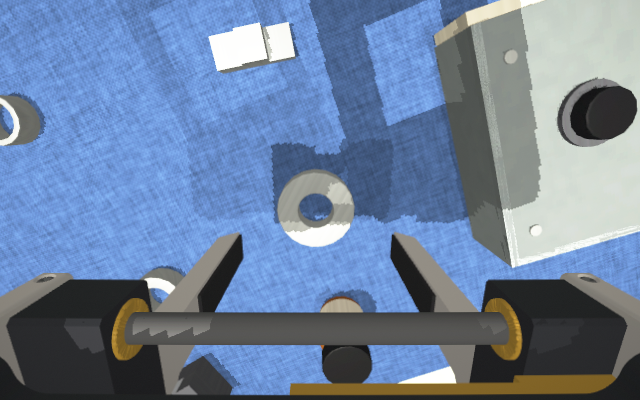

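```bash
python3 -c "
from h import *
print(tool()[0]);go(612,93.7,27)"
```

```text
[615.66534425  92.57342363 112.64560243]
shift [ 4.2 -0.4 85.6] dist 86
```

Request:
{"api": "shift_gripper", "payload": {"ticks": [[4,0,20,0,94],[4,0,40,0,94],[4,0,55,0,94],[4,0,60,0,94],[4,0,60,0,94],[4,0,60,0,94]]}}

```text
time_s: 3.38
tcp_pos: [610.3, 94.1, 50.5]
ee_rot: [0.001, 0.187, 0.982, 0.0]
contact_force: [0.5, 0.5, 0.0]
finger_gap: 93.8
finger_force: 0.0
```

```bash
python3 -c "
from h import *
print(tool()[0]);go(612,93.7,27)"
```

```text
[610.27524986  94.13362185  50.53804063]
shift [-1.7  0.2 23.5] dist 24
```

Request:
{"api": "shift_gripper", "payload": {"ticks": [[-2,0,12,0,94],[-2,0,22,0,90],[-2,0,23,0,90],[-2,0,23,0,75],[-2,0,23,0,66],[-2,0,23,0,50],[-2,0,23,0,50],[-2,0,23,0,50],[-2,0,23,0,50]], "grip_force": 35}}

```text
time_s: 4.5
tcp_pos: [611.6, 93.4, 27.1]
ee_rot: [0.0, 0.187, 0.982, -0.0]
contact_force: [0.3, -0.4, 1.7]
finger_gap: 65.3
finger_force: 35.0
```

Request:
{"api": "shift_gripper", "payload": {"ticks": [[0,0,-8,0,50],[0,0,-30,0,50],[0,0,-70,0,50],[0,0,-110,0,50],[0,0,-130,0,50],[0,0,-133,0,50],[0,0,-133,0,50]]}}

```text
time_s: 5.38
tcp_pos: [610.1, 93.4, 158.0]
ee_rot: [-0.002, 0.187, 0.982, -0.0]
contact_force: [-1.4, 1.2, -6.1]
finger_gap: 65.6
finger_force: 35.0
```

```bash
python3 -c "
from h import *
go(680,-250,160)"
```

```text
shift [-191.3 -293.6   -2.2] dist 350
```

Request:
{"api": "shift_gripper", "payload": {"ticks": [[-10,-15,0,0,50],[-35,-54,0,0,50],[-65,-100,0,0,50],[-95,-146,0,0,50],[-125,-192,0,0,50],[-155,-238,0,0,50],[-180,-276,0,0,50],[-191,-294,0,0,50],[-191,-294,0,0,50]]}}

```text
time_s: 6.5
tcp_pos: [679.9, -251.9, 158.2]
ee_rot: [-0.001, 0.189, 0.982, 0.0]
contact_force: [1.2, 0.6, -3.9]
finger_gap: 65.8
finger_force: 35.0
```

```bash
python3 - <<'E'
from h import *
print(tool()[0]); c=cam("wrist","w3"); cam("top","t3"); cam("scene","s3")
E
```

```text
[ 679.86230306 -251.91929939  158.19116463]
```

View pics/w3.png

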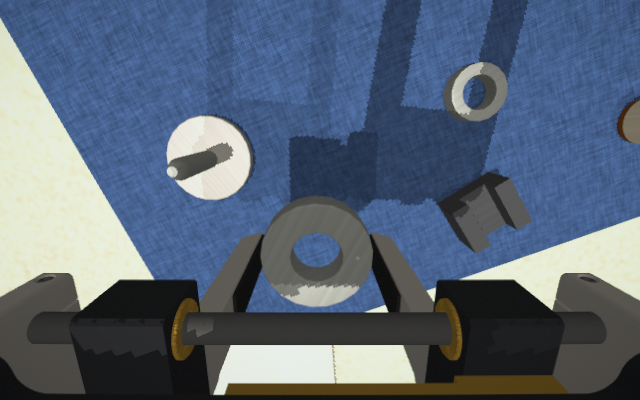

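Run:
```python
from h import *
W=cam("wrist");S=cam("scene");T=cam("top")
for n,c in(("W",W),("S",S),("T",T)):
    p,q,r=ring(c,(603,-339),42,6); print(n,p,q,r)
a=ring(W,(603,-339),42,6)[0]; print("tri",tri(W,a,S,ring(S,(603,-339),42,6)[0]))
# post tip in wrist: bright spot near (172,172); predicted
print("pred tip",proj(W,[[603,-339,90]]))
g=cv2.cvtColor(W["img"],cv2.COLOR_BGR2GRAY)
print(g[160:186:2,160:190:2])
# held ring bore
hsv=cv2.cvtColor(W["img"],cv2.COLOR_BGR2HSV); m=cv2.inRange(hsv,(95,80,25),(130,255,255))[225:275,285:350]
k=max(cv2.findContours(m,0,2)[0],key=cv2.contourArea);M=cv2.moments(k);p=(285+M["m10"]/M["m00"],225+M["m01"]/M["m00"])
t=tool()[0]; q=plane(W,[p],t[2]-17)[0]; print("bore",p,q,"tcp",t,"tool off",tool()[1].T@np.r_[q-t[:2],0])
```

```text
W (205.38566689544723, 157.43085106382978) [ 601.26604501 -336.31732483] ((205.9000244140625, 157.20001220703125), (88.54828643798828, 82.73451232910156), 26.56505012512207)
S (190.08905512512243, 298.9099652685012) [ 598.04888453 -334.53054527] ((190.9000244140625, 298.3000183105469), (47.85185241699219, 49.64070510864258), 63.43495178222656)
T (454.0, 189.0) [ 601.86307773 -339.84683603] ((454.0, 189.0), (46.0, 46.0), 90.0)
tri (array([ 601.34347424, -333.82951523,   13.10058846]), np.float64(0.4462532317669806))
pred tip [[163.49885203 173.77125487]]
[[101 106 210 222 137  87  85  83  81  77  74  74  74  73  74]
 [101  99 195 117  94  93  91  88  83  81  78  76  74  73  73]
 [102  95 124 104 103 101  93  91  88  83  80  76  73  71  71]
 [ 93  99 109 133 139 100  95  90  86  81  79  76  74  72  71]
 [100 105 218 224 225 202 100  83  81  79  80  77  72  69  69]
 [100 140 224 225 225 225 189  84  86  82  79  76  71  68  68]
 [104 152 223 224 224 225 207  91  85  81  77  73  71  67  65]
 [104 100 215 221 222 222 196  90  84  80  77  73  69  66  65]
 [ 93  97 114 206 214 205 114  93  84  79  75  71  66  65 181]
 [ 97  95 101 108 107 104 100  90  85  77  73 119 190 233 233]
 [102  97  97 100 107 107 136 182 154 124 206 233 234 235 233]
 [ 95 101  96 104 106 103 109 223 233 232 233 234 233 234 235]
 [ 97 100  99  98 108 105 100 130 227 234 232 233 234 233 235]]
bore (316.339962530624, 249.4484796080127) [ 679.43028267 -247.3675245 ] tcp [ 680.93533146 -248.29288799  159.94682001] tool off [1.73926776e+00 3.10509709e-01 9.23659362e-04]
```

Run:
```python
from h import *
W=cam("wrist");T=cam("top");S=cam("scene")
tip=(167.5,172); print("tip",plane(W,[tip],90),plane(W,[tip],88))
for n,c,lo in(("W",W,170),("T",T,150),("S",S,150)):
    p=proj(c,[[602,-337,12]])[0]; r=abs(proj(c,[[602,-337+42,12]])[0]-p).max()+6
    x,y=int(p[0]),int(p[1]); g=c["img"].min(2)
    m=(g>lo).astype(np.uint8)*255; ro=np.zeros_like(m); cv2.circle(ro,(x,y),int(r),255,-1); m&=ro
    k=max(cv2.findContours(m,0,1)[0],key=cv2.contourArea); 
    h=cv2.convexHull(k); mm=np.zeros_like(m); cv2.drawContours(mm,[h],-1,255,-1)
    k=max(cv2.findContours(mm,0,1)[0],key=cv2.contourArea); k=k[:,0]
    q=plane(c,k,12); A=np.c_[2*q,np.ones(len(q))]; s=np.linalg.lstsq(A,(q**2).sum(1),rcond=None)[0]
    print(n,len(k),s[:2],np.sqrt(s[2]+s[0]**2+s[1]**2))
go(602,-337,160)
```

```text
tip [[ 603.55419153 -336.18116006]] [[ 603.49270103 -337.21846472]]
W 232 [ 602.74636086 -335.32828482] 40.61261389355569Traceback (most recent call last):
  File "<stdin>", line 8, in <module>
ValueError: max() iterable argument is empty
```

```bash
python3 -c "
from h import *
print(tool()[0]);go(604.6,-336.6,160)"
```

```text
[ 681.04231944 -249.10929294  160.18417856]
shift [  39.  -109.4    0.2] dist 116
```

Request:
{"api": "shift_gripper", "payload": {"ticks": [[8,-22,0,0,50],[20,-55,0,0,50],[32,-88,0,0,50],[38,-106,0,0,50],[39,-109,0,0,50],[39,-109,0,0,50],[39,-109,0,0,50]]}}

```text
time_s: 7.82
tcp_pos: [605.3, -336.2, 159.9]
ee_rot: [0.0, 0.187, 0.982, 0.0]
contact_force: [-0.1, 0.2, -5.1]
finger_gap: 65.6
finger_force: 35.0
```

```bash
python3 - <<'E'
from h import *
c=cam("wrist"); t=tool()[0];print(t); go(604.6,-336.6,160)
i=c["img"][200:300,250:390]; cv2.imwrite("pics/w4.png",cv2.resize(i,None,fx=4,fy=4))
print(proj(c,[[603,-336,90]]))
E
```

```text
[ 605.28292012 -336.14219433  159.84202063]
shift [ 0.5 -0.7 -0.2] dist 1
[[314.85587275 220.06806062]]
```

View pics/w4.png

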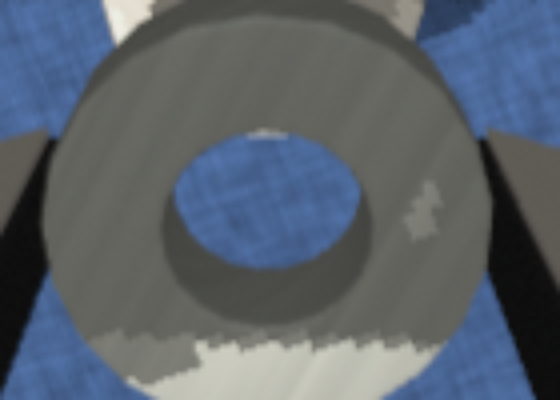

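Request:
{"api": "shift_gripper", "payload": {"ticks": [[0,0,15,0,50],[0,0,35,0,50],[0,0,50,0,50],[0,0,58,0,50],[0,0,66,0,50],[0,0,74,0,50],[0,0,82,0,50],[0,0,90,0,50],[0,0,90,0,50]]}}

```text
time_s: 9.0
tcp_pos: [603.9, -336.8, 68.8]
ee_rot: [-0.001, 0.187, 0.982, 0.0]
contact_force: [-0.4, 0.5, -4.3]
finger_gap: 65.7
finger_force: 35.0
```

```bash
python3 -c "
from h import *
go(604.6,-336.6,39)"
```

```text
shift [-0.7  0.4 29.8] dist 30
```

Request:
{"api": "shift_gripper", "payload": {"ticks": [[0,0,5,0,50],[0,0,11,0,50],[0,0,17,0,50],[0,0,22,0,50],[0,0,25,0,50],[0,0,27,0,50],[0,0,28,0,50],[0,0,28,0,50]]}}

```text
time_s: 10.0
tcp_pos: [604.6, -337.3, 42.0]
ee_rot: [0.0, 0.187, 0.982, -0.0]
contact_force: [-0.1, 0.0, -4.8]
finger_gap: 65.5
finger_force: 35.0
```

Request:
{"api": "shift_gripper", "payload": {"ticks": [[0,0,0.5,0,50],[0,0,1,0,50],[0,0,1.5,0,50]]}}

```text
time_s: 10.38
tcp_pos: [604.5, -337.2, 40.4]
ee_rot: [0.0, 0.187, 0.982, -0.0]
contact_force: [1.1, -0.4, -5.3]
finger_gap: 65.7
finger_force: 35.0
```

Request:
{"api": "shift_gripper", "payload": {"ticks": [[0,0,0.5,0,50],[0,0,1,0,50],[0,0,1.5,0,50],[0,0,1.5,0,50]]}}

```text
time_s: 10.88
tcp_pos: [604.5, -337.3, 39.2]
ee_rot: [-0.0, 0.187, 0.982, -0.0]
contact_force: [-0.2, 0.9, -2.8]
finger_gap: 65.7
finger_force: 35.0
```

Force is dropping: contact has begun. Lower slightly more, then release and rise.

Request:
{"api": "shift_gripper", "payload": {"ticks": [[0,0,0.4,0,50],[0,0,0.7,0,50],[0,0,0.7,0,50]]}}

```text
time_s: 11.25
tcp_pos: [604.5, -337.3, 39.1]
ee_rot: [-0.0, 0.187, 0.982, -0.0]
contact_force: [-3.0, 3.0, 4.8]
finger_gap: 65.4
finger_force: 35.0
```

Request:
{"api": "shift_gripper", "payload": {"ticks": [[0,0,0,0,68],[0,0,0,0,74],[0,0,0,0,80],[0,0,0,0,82],[0,0,-15,0,82],[0,0,-60,0,82],[0,0,-115,0,82],[0,0,-120,0,82],[0,0,-120,0,82]]}}

```text
time_s: 12.38
tcp_pos: [604.9, -337.4, 159.5]
ee_rot: [0.001, 0.187, 0.982, -0.0]
contact_force: [-0.8, -1.1, -0.4]
finger_gap: 82.1
finger_force: 0.0
```

```bash
python3 -c "
from h import *
go(640,-77,140)"
```

```text
shift [ 63.2 255.1  19.2] dist 264
```

Request:
{"api": "shift_gripper", "payload": {"ticks": [[10,45,0,0,82],[60,255,10,0,82],[60,255,20,0,82],[60,255,40,0,82],[60,255,50,0,82],[60,255,50,0,82],[60,255,50,0,82],[60,255,50,0,82]]}}

```text
time_s: 13.38
tcp_pos: [642.8, -79.8, 108.7]
ee_rot: [0.0, 0.188, 0.982, -0.0]
contact_force: [-0.1, 0.1, 0.9]
finger_gap: 82.0
finger_force: 0.0
```

Run:
```python
from h import *
W=cam("wrist"); S=cam("scene"); T=cam("top")
o=[ring(c,(643,-76),26,10) for c in(W,S,T)]
for x in o: print(x[0],x[1])
print(tri(W,o[0][0],S,o[1][0]))
print(tool()[0]); go(*o[0][1],50)
```

```text
(318.88503850385035, 207.66155115511552) [640.21277045 -75.91004931]
(308.87293206617386, 248.3611404435058) [642.16955455 -76.35858185]
(347.74449339207047, 174.57356828193832) [643.1349327  -77.99699994]
(array([641.03974632, -75.93419689,   7.4006498 ]), np.float64(0.5293420228826019))
[642.92582978 -79.44438166 108.95413263]
shift [ 3.9  2.3 58.9] dist 59
```

Request:
{"api": "shift_gripper", "payload": {"ticks": [[4,2,20,0,82],[4,2,40,0,82],[4,2,55,0,82],[4,2,60,0,82],[4,2,60,0,82],[4,2,60,0,82]]}}

```text
time_s: 14.28
tcp_pos: [640.3, -74.9, 48.9]
ee_rot: [0.001, 0.187, 0.982, -0.0]
contact_force: [-0.0, -0.3, -0.1]
finger_gap: 82.5
finger_force: 0.0
```

```bash
python3 -c "
from h import *
go(640.5,-76,27)"
```

```text
shift [-0.6 -1.  21.9] dist 22
```

Request:
{"api": "shift_gripper", "payload": {"ticks": [[0,-1,12,0,82],[0,-1,21,0,82],[0,-1,22,0,76],[0,-1,22,0,65],[0,-1,22,0,54],[0,-1,22,0,40],[0,-1,22,0,40],[0,-1,22,0,40],[0,-1,22,0,40]], "grip_force": 25}}

```text
time_s: 15.4
tcp_pos: [639.2, -75.7, 26.2]
ee_rot: [-0.0, 0.187, 0.982, -0.0]
contact_force: [0.2, 0.6, -0.3]
finger_gap: 50.3
finger_force: 25.0
```

Request:
{"api": "shift_gripper", "payload": {"ticks": [[0,0,-8,0,40],[0,0,-30,0,40],[0,0,-70,0,40],[0,0,-110,0,40],[0,0,-130,0,40],[0,0,-133,0,40],[0,0,-133,0,40]]}}

```text
time_s: 16.27
tcp_pos: [638.2, -75.4, 157.9]
ee_rot: [-0.001, 0.187, 0.982, 0.0]
contact_force: [0.8, -0.1, -3.4]
finger_gap: 50.6
finger_force: 25.0
```

Run:
```python
from h import *
W=cam("wrist","w5")
def bore(W,h):
    t,r=tool(); c0=proj(W,[t+[0,0,-h]])[0]; x,y=int(c0[0]),int(c0[1])
    hsv=cv2.cvtColor(W["img"],cv2.COLOR_BGR2HSV); m=cv2.inRange(hsv,(95,80,25),(130,255,255))
    ro=np.zeros_like(m); cv2.circle(ro,(x,y),22,255,-1); m&=ro
    k=max(cv2.findContours(m,0,2)[0],key=cv2.contourArea);M=cv2.moments(k);p=(M["m10"]/M["m00"],M["m01"]/M["m00"])
    q=plane(W,[p],t[2]-h)[0]; print("bore",c0,p,cv2.boundingRect(k),"off",r.T@np.r_[q-t[:2],0])
bore(W,17)
go(604.6,-336.6,160)
```

```text
bore [315.50234144 249.77256567] (315.69436957172803, 250.97364480383345) (293, 235, 45, 34) off [-0.79206486  0.11579904 -0.00295688]
shift [ -65.2 -255.2   -3. ] dist 263
```

Request:
{"api": "shift_gripper", "payload": {"ticks": [[-6,-25,-3,0,40],[-19,-75,-3,0,40],[-31,-125,-3,0,40],[-43,-175,-3,0,40],[-54,-220,-3,0,40],[-61,-247,-3,0,40],[-63,-255,-3,0,40],[-63,-255,-3,0,40],[-63,-255,-3,0,40]]}}

```text
time_s: 17.45
tcp_pos: [604.4, -334.0, 162.0]
ee_rot: [-0.0, 0.186, 0.982, 0.0]
contact_force: [0.2, -0.4, -2.6]
finger_gap: 50.3
finger_force: 25.0
```

```bash
python3 -c "
from h import *
go(602.3,-335.7,160)
cam('scene','s6')"
```

```text
shift [ 1.3 -2.4  2. ] dist 3
```

Request:
{"api": "shift_gripper", "payload": {"ticks": [[1,-2,15,0,40],[1,-2,35,0,40],[1,-2,50,0,40],[1,-2,58,0,40],[1,-2,66,0,40],[1,-2,74,0,40],[1,-2,80,0,40],[1,-2,80,0,40],[1,-2,80,0,40]]}}

```text
time_s: 18.62
tcp_pos: [602.6, -337.6, 82.6]
ee_rot: [0.0, 0.187, 0.982, -0.0]
contact_force: [0.2, -1.1, -2.8]
finger_gap: 50.4
finger_force: 25.0
```

```bash
python3 -c "
from h import *
go(602.3,-335.7,58.5)"
```

```text
shift [ 0.9  1.7 24.1] dist 24
```

Request:
{"api": "shift_gripper", "payload": {"ticks": [[1,1,5,0,40],[1,1,10,0,40],[1,1,15,0,40],[1,1,19,0,40],[1,1,21,0,40],[1,1,22,0,40],[1,1,22,0,40]]}}

```text
time_s: 19.5
tcp_pos: [601.8, -336.2, 60.2]
ee_rot: [0.0, 0.187, 0.982, -0.0]
contact_force: [0.1, -0.1, -2.7]
finger_gap: 50.5
finger_force: 25.0
```

Request:
{"api": "shift_gripper", "payload": {"ticks": [[0,0,0.5,0,40],[0,0,1,0,40],[0,0,1.5,0,40],[0,0,1.5,0,40]]}}

```text
time_s: 20.0
tcp_pos: [601.7, -336.1, 58.6]
ee_rot: [-0.0, 0.187, 0.982, 0.0]
contact_force: [0.0, -0.3, -2.6]
finger_gap: 50.3
finger_force: 25.0
```

Request:
{"api": "shift_gripper", "payload": {"ticks": [[0,0,0.4,0,40],[0,0,0.8,0,40],[0,0,0.8,0,40]]}}

```text
time_s: 20.38
tcp_pos: [601.8, -336.2, 58.3]
ee_rot: [0.0, 0.187, 0.982, -0.0]
contact_force: [-1.2, 0.1, -0.1]
finger_gap: 50.5
finger_force: 25.0
```

Request:
{"api": "shift_gripper", "payload": {"ticks": [[0,0,0.4,0,40],[0,0,0.8,0,40],[0,0,0.8,0,40]]}}

```text
time_s: 20.75
tcp_pos: [601.8, -336.1, 58.2]
ee_rot: [0.0, 0.187, 0.982, -0.0]
contact_force: [-3.1, 2.9, 4.8]
finger_gap: 50.3
finger_force: 25.0
```

Request:
{"api": "shift_gripper", "payload": {"ticks": [[0,0,0,0,54],[0,0,0,0,60],[0,0,0,0,66],[0,0,0,0,68],[0,0,-15,0,68],[0,0,-60,0,68],[0,0,-100,0,68],[0,0,-105,0,68]]}}

```text
time_s: 21.75
tcp_pos: [604.3, -337.8, 167.9]
ee_rot: [0.004, 0.187, 0.982, -0.002]
contact_force: [-0.3, -0.8, 0.0]
finger_gap: 67.8
finger_force: 0.0
```

Request:
{"api": "shift_gripper", "payload": {"ticks": [[40,26,0,0,68],[223,150,0,0,68],[223,150,10,0,68],[223,150,20,0,68],[223,150,40,0,68],[223,150,50,0,68],[223,150,50,0,68],[223,150,50,0,68],[223,150,50,0,68]]}}

```text
time_s: 22.88
tcp_pos: [450.9, -115.8, 112.9]
ee_rot: [0.001, 0.188, 0.982, -0.0]
contact_force: [1.0, -0.1, 0.9]
finger_gap: 68.3
finger_force: 0.0
```

Run:
```python
from h import *
W=cam("wrist","w7"); S=cam("scene"); T=cam("top")
o=[ring(c,(449.5,-115),20,10) for c in(W,S,T)]
for x in o: print(x[0],x[1])
print(tri(W,o[0][0],S,o[1][0]))
print(tool()[0]); go(*o[0][1],50)
```

```text
(316.8600695423362, 209.15421482943333) [ 450.0538187 -114.5734057]
(249.47782258064515, 195.4711021505376) [ 452.52567336 -115.05512162]
(366.0, 254.0) [ 449.34630494 -115.21842735]
(array([ 450.82248377, -114.68625488,    7.38710842]), np.float64(0.3525491617046949))
[ 450.15165373 -115.23710571  112.51683151]
shift [ 0.4  0.6 62.5] dist 63
```

Request:
{"api": "shift_gripper", "payload": {"ticks": [[0,1,20,0,68],[0,1,40,0,68],[0,1,58,0,68],[0,1,63,0,68],[0,1,63,0,68],[0,1,63,0,68]]}}

```text
time_s: 23.78
tcp_pos: [450.7, -114.0, 49.9]
ee_rot: [0.001, 0.187, 0.982, -0.0]
contact_force: [0.3, 0.6, 0.6]
finger_gap: 67.9
finger_force: 0.0
```

```bash
python3 -c "
from h import *
go(449.8,-114.7,27)"
```

```text
shift [ 0.6 -1.  22.9] dist 23
```

Request:
{"api": "shift_gripper", "payload": {"ticks": [[0,-1,12,0,68],[0,-1,21,0,68],[0,-1,23,0,60],[0,-1,23,0,50],[0,-1,23,0,42],[0,-1,23,0,30],[0,-1,23,0,30],[0,-1,23,0,30],[0,-1,23,0,30]], "grip_force": 15}}

```text
time_s: 24.9
tcp_pos: [449.6, -114.6, 26.1]
ee_rot: [0.0, 0.187, 0.982, -0.0]
contact_force: [0.2, -0.4, -0.0]
finger_gap: 39.6
finger_force: 15.0
```

Request:
{"api": "shift_gripper", "payload": {"ticks": [[0,0,-8,0,30],[0,0,-30,0,30],[0,0,-70,0,30],[0,0,-110,0,30],[0,0,-130,0,30],[0,0,-138,0,30],[0,0,-138,0,30],[0,0,-138,0,30]]}}

```text
time_s: 25.9
tcp_pos: [448.6, -114.2, 162.8]
ee_rot: [-0.001, 0.187, 0.982, 0.0]
contact_force: [-0.6, 0.2, -0.8]
finger_gap: 39.1
finger_force: 15.0
```

Run:
```python
from h import *
W=cam("wrist","w8")
h=16.5
t,r=tool(); c0=proj(W,[t+[0,0,-h]])[0]; x,y=int(c0[0]),int(c0[1])
hsv=cv2.cvtColor(W["img"],cv2.COLOR_BGR2HSV); m=cv2.inRange(hsv,(95,80,25),(130,255,255))
ro=np.zeros_like(m); cv2.circle(ro,(x,y),25,255,-1); m&=ro
k=max(cv2.findContours(m,0,2)[0],key=cv2.contourArea);M=cv2.moments(k);p=(M["m10"]/M["m00"],M["m01"]/M["m00"])
q=plane(W,[p],t[2]-h)[0]; off=r.T@np.r_[q-t[:2],0]; print("bore",c0,p,cv2.boundingRect(k),"off",off)
go(*((np.array([603,-336,0])-r@off)[:2]),165)
# stack check from afar
```

```text
bore [315.58598415 251.1511531 ] (316.31657690005983, 249.81582884500298) (293, 234, 47, 33) off [0.87411504 0.44410865 0.00250577]
shift [-226.1 -149.9   -2.9] dist 271
```

Request:
{"api": "shift_gripper", "payload": {"ticks": [[-22,-15,-3,0,30],[-66,-44,-3,0,30],[-110,-73,-3,0,30],[-154,-102,-3,0,30],[-196,-130,-3,0,30],[-218,-144,-3,0,30],[-226,-150,-3,0,30],[-226,-150,-3,0,30],[-226,-150,-3,0,30]]}}

```text
time_s: 27.08
tcp_pos: [603.9, -335.9, 166.7]
ee_rot: [-0.001, 0.187, 0.982, 0.0]
contact_force: [-0.9, -1.0, -1.2]
finger_gap: 39.6
finger_force: 15.0
```

```bash
python3 -c "
from h import *
go(603.6,-336.7,165)"
```

```text
shift [-0.  -0.8  1.7] dist 2
```

Request:
{"api": "shift_gripper", "payload": {"ticks": [[0,-1,15,0,30],[0,-1,35,0,30],[0,-1,50,0,30],[0,-1,56,0,30],[0,-1,62,0,30],[0,-1,67,0,30],[0,-1,70,0,30],[0,-1,70,0,30],[0,-1,70,0,30]]}}

```text
time_s: 28.2
tcp_pos: [604.4, -338.3, 97.5]
ee_rot: [0.0, 0.187, 0.982, -0.0]
contact_force: [-0.5, -0.4, -1.1]
finger_gap: 39.8
finger_force: 15.0
```

```bash
python3 -c "
from h import *
go(603.6,-336.7,78.2)"
```

```text
shift [ 1.3  1.2 19.3] dist 19
```

Request:
{"api": "shift_gripper", "payload": {"ticks": [[1,1,5,0,30],[1,1,10,0,30],[1,1,14,0,30],[1,1,16,0,30],[1,1,17,0,30],[1,1,17,0,30],[1,1,17,0,30]]}}

```text
time_s: 29.08
tcp_pos: [603.7, -337.0, 80.3]
ee_rot: [0.0, 0.187, 0.982, -0.0]
contact_force: [-0.5, -0.6, -0.3]
finger_gap: 39.6
finger_force: 15.0
```

Request:
{"api": "shift_gripper", "payload": {"ticks": [[0,0,0.5,0,30],[0,0,1,0,30],[0,0,1.5,0,30],[0,0,1.5,0,30]]}}

```text
time_s: 29.58
tcp_pos: [603.5, -336.8, 78.5]
ee_rot: [-0.0, 0.187, 0.982, 0.0]
contact_force: [0.1, -0.1, -0.8]
finger_gap: 39.2
finger_force: 15.0
```

Request:
{"api": "shift_gripper", "payload": {"ticks": [[0,0,0.4,0,30],[0,0,0.8,0,30],[0,0,0.8,0,30]]}}

```text
time_s: 29.95
tcp_pos: [603.6, -336.9, 78.2]
ee_rot: [0.0, 0.187, 0.982, -0.0]
contact_force: [-0.8, -0.7, 1.0]
finger_gap: 39.5
finger_force: 15.0
```

Request:
{"api": "shift_gripper", "payload": {"ticks": [[0,0,0,0,43],[0,0,0,0,48],[0,0,0,0,54],[0,0,0,0,56],[0,0,-15,0,56],[0,0,-50,0,56],[0,0,-85,0,56],[0,0,-90,0,56],[80,100,-90,0,20],[80,100,-90,0,0]]}}

```text
time_s: 31.2
tcp_pos: [565.7, -216.2, 166.5]
ee_rot: [-0.001, 0.188, 0.982, 0.0]
contact_force: [0.1, 0.7, 0.8]
finger_gap: 39.0
finger_force: 0.0
```

Run:
```python
from h import *
T=cam("top","t9");S=cam("scene","s9");W=cam("wrist","w9")
def blk(c,g,r,z,thr=45):
    p=proj(c,[[*g,z]])[0]; m=(c["img"].max(2)<thr).astype(np.uint8)*255; ro=np.zeros_like(m); cv2.circle(ro,(int(p[0]),int(p[1])),r,255,-1); m&=ro
    k=max(cv2.findContours(m,0,2)[0],key=cv2.contourArea); M=cv2.moments(k); return (M["m10"]/M["m00"],M["m01"]/M["m00"]),cv2.boundingRect(k)
b=blk(T,plane(T,[(192,191)],76)[0],13,76); s=blk(S,plane(S,[(429,147)],76)[0],13,76)
print(b,s,plane(T,[b[0]],76),plane(S,[s[0]],76),tri(T,b[0],S,s[0]))
print(tool()[0]);go(*plane(S,[s[0]],76)[0],170)
p=proj(S,[[603,-336,50]])[0].astype(int)
p=np.clip(p,60,330)
a=cv2.resize(S["img"][p[1]-50:p[1]+50,p[0]-60:p[0]+60],None,fx=3,fy=3); b=cv2.resize(W["img"],(480,300))
cv2.imwrite("pics/c9.png",np.hstack([a,np.zeros_like(a)[:, :0]]));
```

```text
((191.10957324106113, 190.39561707035753), (184, 184, 15, 14)) ((428.75912408759126, 145.58029197080293), (422, 139, 15, 14)) [[602.79001429 287.16116814]] [[608.01677702 282.17842063]] (array([604.01051878, 289.39964151,  67.1576143 ]), np.float64(0.7416495339353086))
[ 564.84097991 -213.91248005  165.95486784]
shift [140.7 477.7  -3.1] dist 498
```

View pics/c9.png

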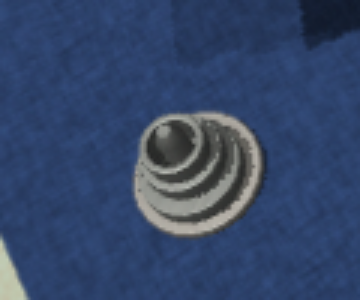

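Request:
{"api": "shift_gripper", "payload": {"ticks": [[8,27,-5,0,0],[25,83,-10,0,0],[146,480,-14,0,0],[146,480,-14,0,0],[146,480,-14,0,0],[146,480,-14,0,0],[146,480,-14,0,0],[146,480,-14,0,0],[146,480,-14,0,0],[146,480,-14,0,0]]}}

```text
time_s: 32.6
tcp_pos: [608.6, 285.0, 181.1]
ee_rot: [0.0, 0.186, 0.983, 0.0]
contact_force: [1.0, -0.5, 0.4]
finger_gap: 0.2
finger_force: 0.0
```

Request:
{"api": "shift_gripper", "payload": {"ticks": [[0,0,0,0,0],[0,0,0,0,0],[0,0,0,0,0]]}}

```text
time_s: 32.98
tcp_pos: [608.1, 281.2, 181.9]
ee_rot: [0.0, 0.188, 0.982, -0.0]
contact_force: [-0.6, -0.7, -0.4]
finger_gap: 0.6
finger_force: 0.0
```

Run:
```python
from h import *
W=cam("wrist","w10"); print(tool()[0],proj(W,[[604,286,76]]))
```

```text
[608.08696262 281.45641686 181.9219724 ] [[319.17172864 203.65048241]]
```

View pics/w10.png

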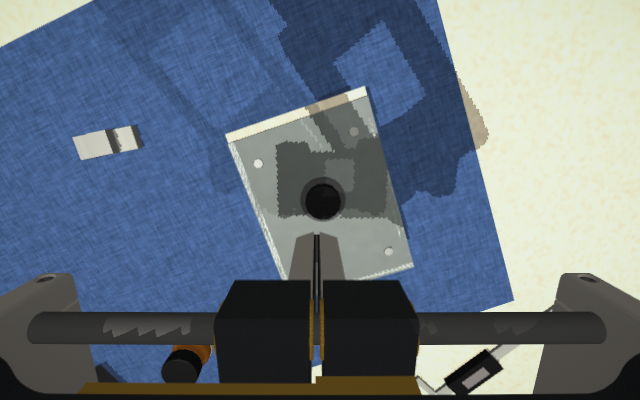

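Run:
```python
from h import *
W=cam("wrist")
g=W["img"].max(2); m=(g<32).astype(np.uint8)*255; ro=np.zeros_like(m); cv2.circle(ro,(323,201),22,255,-1); m&=ro
k=max(cv2.findContours(m,0,2)[0],key=cv2.contourArea); c,r=cv2.minEnclosingCircle(k); print(c,r,cv2.boundingRect(k)); q=plane(W,[c],76)[0]; print("button",q)
f=plane(W,[(227,135),(366,87)],60); d=f[1]-f[0]; print("front",f,np.linalg.norm(d),np.degrees(np.arctan2(d[1],d[0])))
f2=plane(W,[(227,135),(414,266)],60);
print("side edges",plane(W,[(366,87),(413,266)],60))
t,R_=tool(); print("toolx yaw",np.degrees(np.arctan2(R_[1,0],R_[0,0])))
go(*q,103)
print(ring(W,(475,97),30,8));
```

```text
(322.3605651855469, 201.16946411132812) 17.986955642700195 (305, 184, 36, 35)
button [602.89064033 289.69299675]
front [[519.19192559 232.13374068]
 [527.12384732 359.72979824]] 127.84236108162716 86.44282442512346
side edges [[527.12384732 359.72979824]
 [702.46937629 347.87068148]]
toolx yaw 158.33198750420397
shift [ 7.7  5.5 79. ] dist 80
((106.65048849669083, 142.0355079315054), array([474.49841917,  95.13765423]), ((106.57691955566406, 141.88461303710938), (25.49509620666504, 66.67947387695312), 78.69007110595703))
```

Request:
{"api": "shift_gripper", "payload": {"ticks": [[8,5,25,0,0],[8,5,50,0,0],[8,5,65,0,0],[8,5,68,0,0],[8,5,68,0,0],[8,5,68,0,0]]}}

```text
time_s: 33.83
tcp_pos: [603.1, 290.5, 115.2]
ee_rot: [0.001, 0.187, 0.982, 0.001]
contact_force: [0.7, 0.7, 0.3]
finger_gap: 0.5
finger_force: 0.0
```

```bash
python3 -c "
from h import *
go(602.9,289.7,101)"
```

```text
shift [-0.1 -0.9 14.2] dist 14
```

Request:
{"api": "shift_gripper", "payload": {"ticks": [[0,-1,5,0,0],[0,-1,10,0,0],[0,-1,13,0,0],[0,-1,15,0,0],[0,-1,17,0,0],[0,-1,18.5,0,0],[0,-1,18.5,0,0]]}}

```text
time_s: 34.7
tcp_pos: [601.6, 289.3, 95.3]
ee_rot: [-0.0, 0.187, 0.982, -0.0]
contact_force: [-2.9, -1.8, 3.9]
finger_gap: 0.6
finger_force: 1.9
```

Request:
{"api": "shift_gripper", "payload": {"ticks": [[0,0,-10,0,0],[0,0,-50,0,0],[0,0,-85,0,0],[0,0,-85,0,30],[0,0,-85,0,45],[0,0,-85,0,45],[0,0,-85,0,45]]}}

```text
time_s: 35.58
tcp_pos: [600.9, 289.0, 178.5]
ee_rot: [-0.001, 0.187, 0.982, -0.001]
contact_force: [0.4, -0.0, 0.5]
finger_gap: 37.0
finger_force: 0.0
```

Run:
```python
from h import *
W=cam("wrist","w11"); cam("top","t11"); cam("scene","s11"); print(tool()[0],proj(W,[[481,297.5,10]])); go(475,96,130)
```

```text
[601.48509122 289.22530232 179.51582311] [[279.55804492  81.43413432]]
shift [  46.5 -226.2   49.7] dist 236
```

View pics/w11.png

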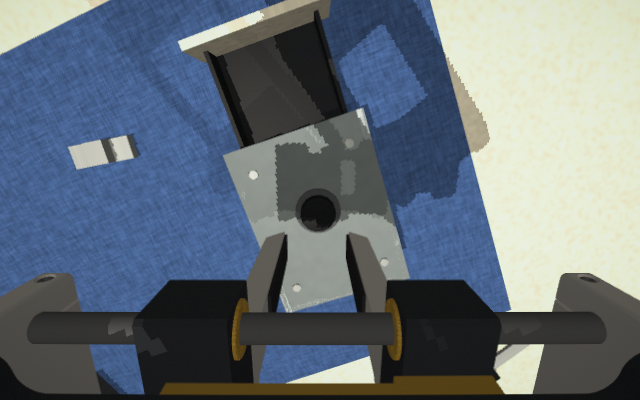

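Add to h.py:
```python
def block(c,g):
    hsv=cv2.cvtColor(c["img"],cv2.COLOR_BGR2HSV)
    m=~cv2.inRange(hsv,(95,80,25),(130,255,255)); p=proj(c,[[*g,8]])[0]; rp=np.linalg.norm(proj(c,[[g[0],g[1]+42,8]])[0]-p)
    ro=np.zeros_like(m); cv2.circle(ro,tuple(int(v) for v in p),int(rp),255,-1)
    m=cv2.morphologyEx(m&ro,cv2.MORPH_OPEN,np.ones((3,3)))
    k=max(cv2.findContours(m,0,1)[0],key=cv2.contourArea)[:,0]
    q=plane(c,k,8).astype(np.float32); ctr,(w,h),_=cv2.minAreaRect(q); b=cv2.boxPoints(((ctr),(w,h),_))
    e=[b[1]-b[0],b[2]-b[1]]; e=max(e,key=np.linalg.norm); return ctr,(w,h),np.degrees(np.arctan2(e[1],e[0]))%180
```

Run:
```python
from h import *
print(block(cam("wrist"),(475,96)),block(cam("top"),(475,96)),block(cam("scene"),(477,98)),bot.get_state()["joints"])
```

```text
((474.494873046875, 95.1640625), (71.68782043457031, 26.031896591186523), np.float32(79.07266)) ((475.7466125488281, 96.5438003540039), (62.7724723815918, 27.472248077392578), np.float32(79.31528)) ((472.23699951171875, 95.36973571777344), (63.16191101074219, 38.1007194519043), np.float32(79.186386)) [ 3.18727705e-01  4.39724948e-01  1.34377786e+00 -5.28908836e-06
  1.35829252e+00 -8.75260285e-01]
```

Request:
{"api": "shift_gripper", "payload": {"ticks": [[8,-40,0,0.1,45],[16,-80,0,0.28,45],[46,-226,0,0.46,45],[46,-226,10,0.64,45],[46,-226,30,0.82,45],[46,-226,50,1.0,45],[46,-226,65,1.18,45],[46,-226,70,1.34,45],[46,-226,70,1.38,45],[46,-226,70,1.38,45]]}}

```text
time_s: 37.12
tcp_pos: [476.0, 96.1, 110.4]
ee_rot: [0.0, 0.77, 0.639, 0.0]
contact_force: [-0.4, -0.3, 0.7]
finger_gap: 45.0
finger_force: 0.0
```

Run:
```python
from h import *
W=cam("wrist","w12"); t,r=tool(); print(t,"tooly yaw",np.degrees(np.arctan2(r[1,1],r[0,1]))); print(block(W,(475,96))); go(475,96,50)
```

```text
[476.06753045  96.12029436 110.53624409] tooly yaw -10.615545105408893
((475.4154052734375, 95.16252136230469), (65.43468475341797, 25.4830379486084), np.float32(78.54661))
shift [-0.3 -1.1 60.5] dist 61
```

View pics/w12.png

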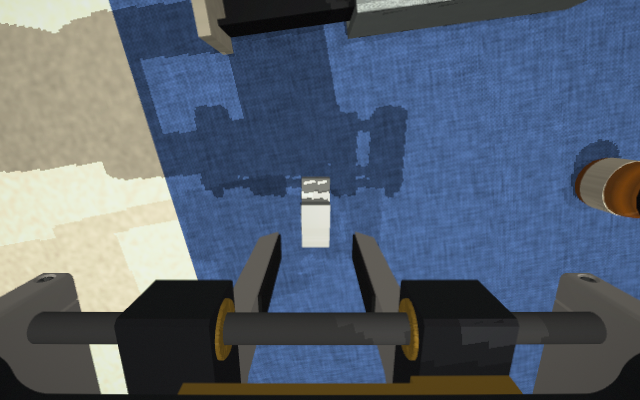

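Request:
{"api": "shift_gripper", "payload": {"ticks": [[0,-1,20,0,45],[0,-1,40,0,45],[0,-1,56,0,45],[0,-1,60,0,45],[0,-1,60,0,45],[0,-1,60,0,45]]}}

```text
time_s: 37.92
tcp_pos: [475.6, 96.3, 51.0]
ee_rot: [0.0, 0.77, 0.638, 0.001]
contact_force: [0.7, -0.5, 0.5]
finger_gap: 44.9
finger_force: 0.0
```

```bash
python3 -c "
from h import *
go(475.2,95.5,27)"
```

```text
shift [-0.9 -0.3 24. ] dist 24
```

Request:
{"api": "shift_gripper", "payload": {"ticks": [[-1,0,12,0,45],[-1,0,22,0,45],[-1,0,24,0,38],[-1,0,24,0,30],[-1,0,24,0,24],[-1,0,24,0,15],[-1,0,24,0,15],[-1,0,24,0,15]], "grip_force": 30}}

```text
time_s: 38.92
tcp_pos: [474.8, 95.4, 26.4]
ee_rot: [0.0, 0.77, 0.638, 0.0]
contact_force: [0.1, -0.0, -0.0]
finger_gap: 23.7
finger_force: 30.0
```

Request:
{"api": "shift_gripper", "payload": {"ticks": [[0,0,-8,0,15],[0,0,-30,0,15],[0,0,-70,0,15],[0,0,-100,0,15],[0,0,-110,0,15],[0,0,-110,0,15]]}}

```text
time_s: 39.67
tcp_pos: [474.7, 95.3, 136.5]
ee_rot: [0.0, 0.77, 0.638, 0.0]
contact_force: [-0.1, -0.4, -3.2]
finger_gap: 23.9
finger_force: 30.0
```

Run:
```python
from h import *
W=cam("wrist","w13"); t,r=tool(); print(t)
# drawer: shape from the scene/top cams
T=cam("top","t13"); print(proj(T,[[481,297.5,10]]),proj(W,[[481,297.5,10]]))
go(481,297.5,130)
a=cv2.resize(T["img"][140:300,120:320],(600,480))
cv2.imwrite("pics/c13.png",a)
```

```text
[473.92027939  95.29672842 135.5097368 ]
[[194.0000714  244.70084541]] [[275.92541962 -40.27327345]]
shift [200.2 -30.    4.9] dist 202
```

View pics/w13.png

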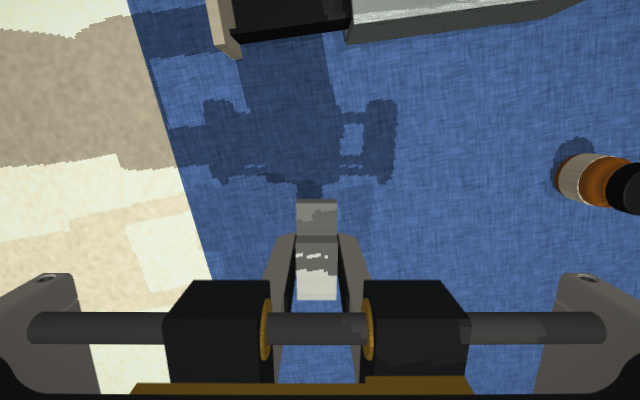

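View pics/c13.png

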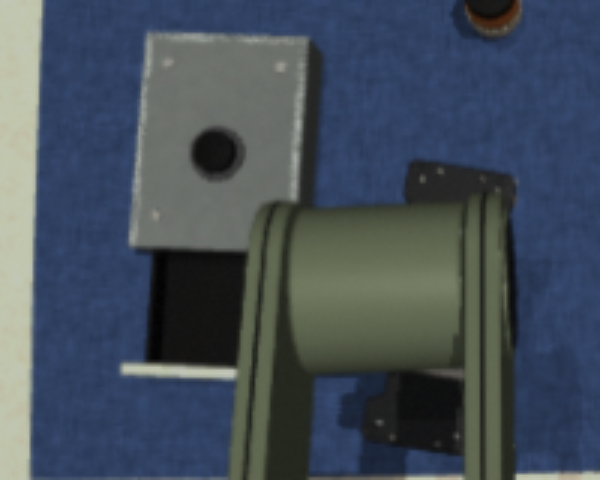

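Request:
{"api": "shift_gripper", "payload": {"ticks": [[12,-2,0,-0.02,15],[40,-6,2,-0.06,15],[70,-11,3,-0.1,15],[95,-15,4,-0.12,15],[110,-17,5,-0.12,15],[115,-18,5,-0.12,15],[115,-18,5,-0.12,15]]}}

```text
time_s: 40.65
tcp_pos: [478.0, 211.6, 130.9]
ee_rot: [-0.0, 0.73, 0.683, -0.0]
contact_force: [-0.2, -0.2, -2.0]
finger_gap: 23.8
finger_force: 30.0
```

Run:
```python
from h import *
W=cam("wrist","w14"); t,r=tool(); print(t,"toolx yaw",np.degrees(np.arctan2(r[1,0],r[0,0]))); print(proj(W,[[481,297.5,10]]))
```

```text
[478.16376048 211.24968499 131.1041041 ] toolx yaw 86.20314131509978
[[312.78525193 109.98003725]]
```

View pics/w14.png

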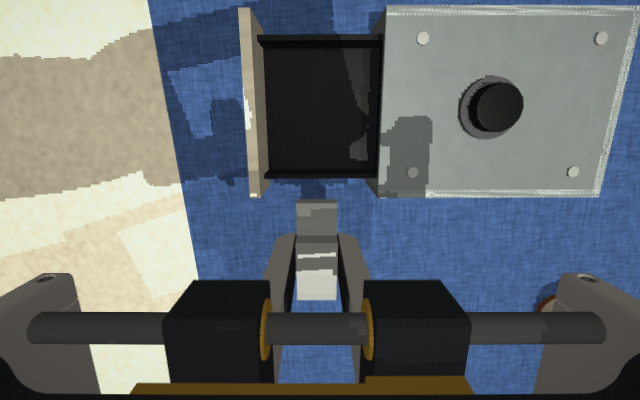

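Run:
```python
from h import *
W=cam("wrist")
print("panel inner floor",plane(W,[(266,110)],10),"panel inner top",plane(W,[(255,110)],57),"case front",plane(W,[(385,110)],60))
print("walls outer top",plane(W,[(320,37),(320,178)],36),"floor edges",plane(W,[(320,50),(320,172)],10))
print("button",plane(W,[(500,108)],76))
t,r=tool(); hr=t-[0,0,16]; print(proj(W,[hr]))
q=plane(W,[(316,200),(316,301)],t[2]-14)[:]; print("block ends",r.T[:2,:2]@(q-t[:2]).T)
go(481,297.5,130)
```

```text
panel inner floor [[440.80794117 299.90519569]] panel inner top [[440.25749376 298.38726466]] case front [[532.61083204 292.05587639]]
walls outer top [[490.36774748 347.52470616]
 [483.58099844 242.07179276]] floor edges [[490.44278806 344.05718126]
 [483.9273065  242.81531458]]
button [[604.77061302 288.09183862]]
[[315.94346238 252.75363834]]
block ends [[ 3.34895687e+01 -3.19020739e+01]
 [ 6.97111034e-02  5.08545336e-03]]
shift [86.4 -3.   1.1] dist 86
```

Request:
{"api": "shift_gripper", "payload": {"ticks": [[10,0,0,0,15],[35,0,0,0,15],[62,0,0,0,15],[80,0,0,0,15],[84,0,0,0,15],[84,0,0,0,15],[84,0,0,0,15]]}}

```text
time_s: 41.62
tcp_pos: [483.7, 294.8, 131.1]
ee_rot: [0.0, 0.73, 0.683, -0.0]
contact_force: [1.0, -0.5, -1.9]
finger_gap: 23.8
finger_force: 30.0
```

```bash
python3 -c "
from h import *
print(tool()[0]);go(484,295.5,36.4)"
```

```text
[483.70149136 294.76593495 131.14722604]
shift [ 0.8  0.3 94.7] dist 95
```

Request:
{"api": "shift_gripper", "payload": {"ticks": [[0,0,15,0,15],[0,0,35,0,15],[0,0,55,0,15],[0,0,70,0,15],[0,0,80,0,15],[0,0,86,0,15],[0,0,89,0,15],[0,0,90,0,15],[0,0,90,0,15],[0,0,90,0,15]]}}

```text
time_s: 42.88
tcp_pos: [484.1, 295.7, 41.7]
ee_rot: [0.0, 0.73, 0.683, 0.0]
contact_force: [0.5, 0.3, -1.7]
finger_gap: 23.8
finger_force: 30.0
```

Request:
{"api": "shift_gripper", "payload": {"ticks": [[0,0,0.5,0,15],[0,0,1,0,15],[0,0,1.5,0,15],[0,0,1.5,0,15]]}}

```text
time_s: 43.38
tcp_pos: [483.7, 295.5, 39.7]
ee_rot: [-0.0, 0.73, 0.683, -0.0]
contact_force: [0.5, -0.4, -2.3]
finger_gap: 23.7
finger_force: 30.0
```

Request:
{"api": "shift_gripper", "payload": {"ticks": [[0,0,0.5,0,15],[0,0,1,0,15],[0,0,1.5,0,15],[0,0,2,0,15],[0,0,2,0,15]]}}

```text
time_s: 44.0
tcp_pos: [483.7, 295.5, 37.7]
ee_rot: [-0.0, 0.73, 0.683, -0.0]
contact_force: [0.1, 0.6, -1.5]
finger_gap: 23.8
finger_force: 30.0
```

Request:
{"api": "shift_gripper", "payload": {"ticks": [[0,0,0.5,0,15],[0,0,1,0,15],[0,0,1.3,0,15],[0,0,1.3,0,15]]}}

```text
time_s: 44.5
tcp_pos: [483.8, 295.5, 36.4]
ee_rot: [-0.0, 0.73, 0.683, -0.0]
contact_force: [1.0, -0.2, -1.7]
finger_gap: 23.8
finger_force: 30.0
```

Request:
{"api": "shift_gripper", "payload": {"ticks": [[0,0,0.4,0,15],[0,0,0.8,0,15],[0,0,0.8,0,15]]}}

```text
time_s: 44.88
tcp_pos: [484.0, 295.5, 36.3]
ee_rot: [0.0, 0.73, 0.683, 0.0]
contact_force: [-1.6, -0.9, 4.7]
finger_gap: 23.9
finger_force: 30.0
```

Request:
{"api": "shift_gripper", "payload": {"ticks": [[0,0,0.4,0,15],[0,0,0.8,0,15],[0,0,0.8,0,15]]}}

```text
time_s: 45.25
tcp_pos: [484.8, 295.5, 36.3]
ee_rot: [0.001, 0.73, 0.683, 0.001]
contact_force: [-2.0, -3.6, 8.3]
finger_gap: 24.1
finger_force: 30.0
```

Seated. Release slowly, rise, and back off to check.

Request:
{"api": "shift_gripper", "payload": {"ticks": [[0,0,-0.8,0,15],[0,0,-0.8,0,25],[0,0,-0.8,0,29],[0,0,-0.8,0,33],[0,0,-0.8,0,36],[0,0,-0.8,0,36],[0,0,-10,0,36],[0,0,-50,0,36],[0,0,-110,0,36],[0,0,-130,0,36]]}}

```text
time_s: 46.5
tcp_pos: [486.5, 296.7, 170.4]
ee_rot: [0.002, 0.73, 0.683, 0.004]
contact_force: [1.2, 0.6, 0.3]
finger_gap: 36.0
finger_force: 0.0
```

Request:
{"api": "shift_gripper", "payload": {"ticks": [[-80,0,-10,0,36],[-80,0,-10,0,36],[-80,0,-10,0,36],[-80,0,-10,0,36],[-80,0,-10,0,36]]}}

```text
time_s: 47.12
tcp_pos: [478.3, 216.6, 174.5]
ee_rot: [-0.0, 0.73, 0.684, -0.0]
contact_force: [-0.1, 0.0, -0.1]
finger_gap: 36.1
finger_force: 0.0
```

Run:
```python
from h import *
W=cam("wrist"); S=cam("scene"); cam("top")
cv2.imwrite("pics/e.png",np.vstack([cv2.resize(W["img"][0:240,160:560],(500,300)),cv2.resize(S["img"],(500,300))]))
```

```text
(no output)
```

View pics/e.png

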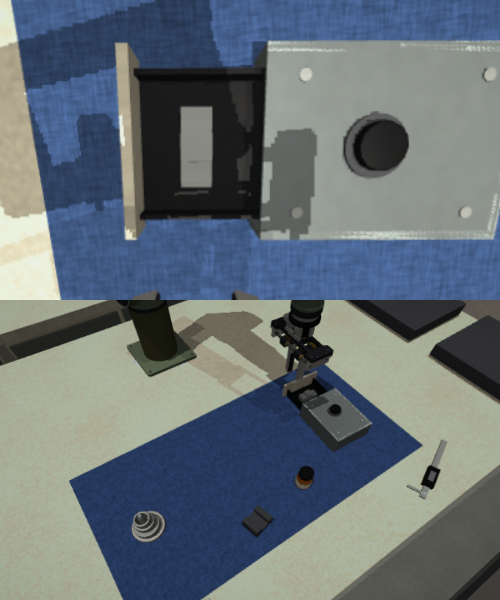

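The block lies flat in the middle of the open drawer (197,147). The rings are stacked (148,522), and the jar and V-block are where they were.

```bash
python3 -c "
from station import bot
print(bot.close_job())"
```

```text
the job is handed in; nothing more can be done
None
```

The job is done and handed in at about 47 s: the three rings are stacked largest to smallest on the post, the step block lies flat and right way up in the open drawer, and the jar and V-block were not touched.

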